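# Check both brake levers of a handlebar on the repair table

## Task

Check the two brake levers of the handlebar, the one on the robot's left first and then the one on its right: with the outside of your fingers press the lever in towards its rubber grip until it comes up against its stop, short of the grip, keep it there for about a second without forcing it, then let it spring all the way back out. Press the levers only, one at a time: do not pinch them or touch the rubber grips, and leave the other things on the table where they are. Finish clear of everything.

Things in the scene. Friction and masses are not known exactly. Their poses are not given: they have to be found in the camera images.
- handlebar: Scooter handlebar in a weighted bench stand that cannot move: a straight round bar, 420 mm long, on a 34 mm post with a 150 x 170 x 12 mm foot. Origin on the table under the post; the bar's axis is 160 mm straight above it. y runs along the bar to the robot's left, x away from the robot, to the side where both levers lie, z up. A bell 15 mm high stands on the bar 45 mm left of the post.
- grip_left: Left black rubber grip on the bar, 30 mm in diameter (36 mm at the end flange), 112 mm long. Origin at its centre, on the bar's axis. Fixed; not to be touched.
- grip_right: Right rubber grip, the same as the left one, at the bar's other end.
- lever_left_face (a point): Point on the outer face (turned away from grip and robot) of the left brake lever, 60 mm along the blade from its pivot, half-way up. The plain black blade is 9 mm thick (x), 14 mm high (z), 98 mm long with its 16 mm ball tip. Turns with the lever: x points squarely out of the face, so pressing in is towards -x; y runs along the blade away from the post; z up.
- lever_right_face (a point): The same point on the right brake lever, mirrored: x points squarely out of the face, pressing in is towards -x; the blade runs along -y, away from the post; z up.
- lever_left_pivot (a point): Upright pivot axis of the left lever at blade height, 40 mm ahead of the bar's axis and 75 mm left of the post. Seen from above the left lever turns anticlockwise about it as it is pressed in. Even at its stop the blade is about 20 mm clear of the grip.
- lever_right_pivot (a point): Upright pivot axis of the right lever at blade height, 40 mm ahead of the bar's axis and 75 mm right of the post. Seen from above the right lever turns clockwise as it is pressed in; about 20 mm clear of the grip at its stop.
- lever_left (a joint): Angle of the left lever in rad: 0 sprung fully out, 0.28 at its stop. The return spring needs about 3 N at the point to start and 7 N at the stop; the stop is hard.
- lever_right (a joint): Angle of the right lever in rad: 0 sprung fully out, 0.36 at its stop. The return spring needs about 3 N at the point to start and 8 N at the stop; the stop is hard.
- mug: White mug, 80 mm across, 90 mm high, loose; origin under its centre. To be left alone.
- tin: Tin, 60 mm across, 75 mm high, loose; origin under its centre. To be left alone.
- tape: Tape measure, 65 x 62 x 34 mm, loose; origin under its centre. To be left alone.
- screwdriver: Screwdriver lying on the table, loose. To be left alone.

How it is judged (in metres and radians):
On the way, in this order (a step that is already met when the one before it is completed fails the run):
1. the left lever is held in at its stop by the outside of the fingers, the right one left out (value of joint lever_left above 0.245 rad and contact force between lever_left and the fingers above 1.5 N and x of the grasp point in the frame of lever_left_face above 0 m and value of joint lever_right below 0.06 rad), for 0.5 s.
2. the left lever has sprung back out (value of joint lever_left below 0.06 rad), for 0.1 s.
3. the right lever is held in at its stop by the outside of the fingers, the left one left out (value of joint lever_right above 0.325 rad and contact force between lever_right and the fingers above 1.5 N and x of the grasp point in the frame of lever_right_face above 0 m and value of joint lever_left below 0.06 rad), for 0.5 s.
At the end, for the whole second after the job is handed in: Each lever, left first, was held within 0.035 rad of its stop by the fingers' outside for at least 0.5 s, and both are back out (below 0.04 rad); mug, tin, tape measure and screwdriver at rest within 20 mm of where they stood (value of joint each of lever_left, lever_right below 0.04 rad and not (distance of any of mug, tin, tape, screwdriver from where it was at the start of the episode above 0.02 m) and linear speed of each of mug, tin, tape, screwdriver below 0.02 m/s); the robot touches nothing.
It fails at once if a lever is forced: pressed with more than 60 N (contact force between any of lever_left, lever_right and the arm above 60 N or contact force between any of lever_left, lever_right and the fingers above 60 N).
It fails at once if both levers are pressed in at once (value of joint each of lever_left, lever_right above 0.12 rad).
It fails at once if a rubber grip is touched (contact force between any of grip_left, grip_right and the fingers above 2 N or contact force between any of grip_left, grip_right and the arm above 2 N).
It fails at once if a thing on the table is moved, carried or lifted (distance of any of mug, tin, tape, screwdriver from where it was at the start of the episode above 0.02 m).
It also fails if it takes over 51 s, if anything falls off the work surface, if the arm or the gripper's body presses on something with over 40 N, if the wrist force passes 120 N, or if a joint passes its speed limit or range.

## Robot

A 7-joint arm with a two-finger parallel gripper is mounted at the origin on the work surface. World frame = base frame: x ahead of the robot, y to its left, z up, the work surface at z = 0. Lengths are in mm, angles in rad, forces in N, time in s.
With the tool pointing down it reaches from about 425 to 950 mm from the base axis. Payload 16.7 kg.
Tool frame: the origin (TCP) lies at the centre of the arm's flange, where the gripper is bolted on; the fingertips stand 199 mm ahead of it and the grasp point (between the pads) lies 180 mm ahead of it (hold_point_z is the distance from the TCP to the grasp point, in mm); z points along the fingers, y is the line along which they close (so a half turn about z gives the same grasp; the last joint's range is limited). The gripper opens to 94 mm and grips with 3 to 60 N. Pads are 16 mm wide; open, the fingers measure 119 mm over their backs; the gripper's body (75 mm by 177 mm) begins 78 mm behind the grasp point.
Start: joints at [1.067, 0.426, 0.074, 1.606, -0.034, 1.111, -0.067], TCP at [234.462, -632.942, 404.667] pointing down, gripper open.
Joint ranges: [-2.85, 2.85], [-0.5, 2.14], [-1.23, 1.37], [0.21, 2.46], [-1.02, 4.16], [0.16, 2.05], [-2.73, 2.73]. Speed limits (rad/s): [1.89, 1.89, 2.39, 2.39, 3.01, 3.01, 3.01].

## Interface

Orientations are given as a rotation vector (axis times angle).
In Python, from workcell import read_state, get_image, get_calibration, finish_job, hold_point_z gives the robot as it stands.
- The arm moves only by the shell command python3 -m creep 'ROWS' [FORCE]. ROWS is text: rows parted by semicolons, each of 7 numbers parted by spaces: the finger opening in cm, from 0 to 9.4, then the shift along the world's x, y, z in cm, then the turn, a rotation vector about the world's x, y, z in degrees. A call has exactly 8 rows; each row is the pose to reach, as a shift and turn from the pose commanded when the call began; what a row does not reach only later rows make up. A row lasts 1/10 s, in which the tool goes at most 50 mm and 8.59 degrees, less where a joint would pass 70% of its speed; a pose out of reach is approached as far as the arm can. A call with a gripper value outside its range is refused whole. The fingers move at their own pace and stop on an object; FORCE is the grip in N (left out, the last holds). Time passes only in rows, so rows that repeat a pose let the fingers close, or fill a call up. It gives the time, the measured TCP pose, the force, the opening and the grip force at its end, in the units of the state.
- read_state(): the state, without advancing time (a new reading comes with each control period).
- get_image(name): name is "scene" or "top" or "wrist"; returns the picture (420x560x3 uint8, red, green, blue); there is no depth.
- get_calibration(name): a dict with "camera_matrix" (3x3 intrinsics, pixels), "dist_coeffs" ([k1, k2, p1, p2, k3] as OpenCV has them; the pictures are not rectified), "extrinsics" (4x4, takes a point from camera to world coordinates); the wrist camera has in their place "tool_from_camera" (4x4, takes a point from camera to tool coordinates, whose origin is the TCP and whose axes are the flange's). Camera axes: x right, y down, z forward; pixel columns grow to the right and rows downward; lengths in mm; the calibration is good to about 2 mm. A picture is of the moment at which its call begins: read the wrist's pose just before it. get_calibration takes no time and is no camera call.
- finish_job(): hands the job in; it is judged then, once.
The state is a dict: "t": time; "joints": joint angles; "joint_vel": joint speeds; "joint_efforts": joint torques, N m; "tool_pos": TCP position; "orientation": TCP orientation; "force": force on the tool from outside, world axes, zero at the start; "torque": the same for the moment, N m; "grip_width": finger opening in mm; "grip_force": force on a finger pad.
Only numpy, scipy, OpenCV 4.12 (cv2) and the standard library are available. Lean on these libraries where they do the work, as an engineer would, in place of code of your own. Each camera call takes 0.05 s, during which the arm holds its last target. There are 200 camera calls.

## Working session

There is one attempt and no reset: what is moved stays moved. The work goes in short steps, Python scripts to look and compute and a shell command to move; the robot and the scene stay as the last step left them, time stands still between calls to the robot, and variables do not carry over. Pictures are saved under pics/ and viewed, at most 10 in all, crops included, and the job is handed in when it is done.

```bash
mkdir -p pics; python3 - <<'E'
from workcell import *
import cv2,numpy as np
print(read_state())
for n in("scene","top"):
    im=get_image(n)[:,:,::-1]; cv2.imwrite(f"pics/{n}0.png",cv2.resize(im,(784,588)))
    np.save(f"{n}.npy",im)
    c=get_calibration(n);print({k:np.round(v,3).tolist() for k,v in c.items()})
print(np.round(get_calibration("wrist")["tool_from_camera"],3))
E
```

```text
{'t': 0.0, 'joints': array([ 1.06652489,  0.42670581,  0.07379591,  1.60663792, -0.03408484,
        1.11083293, -0.06708865]), 'joint_vel': array([-0.00023191,  0.00071348, -0.0002607 , -0.00143977,  0.00077492,
       -0.00019586,  0.00084756]), 'joint_efforts': array([ 1.81782940e-03, -9.35831308e+01,  3.66682783e+00, -4.54192579e+01,
       -4.90135839e-02,  2.02072214e-02,  1.39154490e-04]), 'tool_pos': array([ 234.41997699, -632.76642457,  403.97764847]), 'orientation': array([-3.09101873e+00, -5.54183507e-01,  5.01381656e-04]), 'force': array([0.03414224, 0.45293374, 0.36988224]), 'torque': array([ 0.01296001,  0.00589935, -0.01874437]), 'grip_force': 0.0, 'grip_width': 93.973140146367}
{'camera_matrix': [[418.956, 0.0, 283.14], [0.0, 418.956, 208.184], [0.0, 0.0, 1.0]], 'dist_coeffs': [-0.068, 0.0, 0.0, 0.0, 0.0], 'extrinsics': [[0.647, 0.556, -0.522, 1229.898], [0.762, -0.463, 0.452, -564.667], [0.01, -0.691, -0.723, 1001.656], [0.0, 0.0, 0.0, 1.0]]}
{'camera_matrix': [[429.38, 0.0, 271.949], [0.0, 429.38, 206.664], [0.0, 0.0, 1.0]], 'dist_coeffs': [-0.027, 0.0, 0.0, 0.0, 0.0], 'extrinsics': [[0.016, -0.981, 0.195, 380.231], [-1.0, -0.014, 0.015, -14.005], [-0.012, -0.196, -0.981, 1160.982], [0.0, 0.0, 0.0, 1.0]]}
[[ 0.0000e+00 -9.6200e-01 -2.7300e-01  8.1163e+01]
 [ 1.0000e+00  0.0000e+00  1.0000e-03  3.7200e-01]
 [-0.0000e+00 -2.7300e-01  9.6200e-01  1.9095e+01]
 [ 0.0000e+00  0.0000e+00  0.0000e+00  1.0000e+00]]
```

View pics/scene0.png

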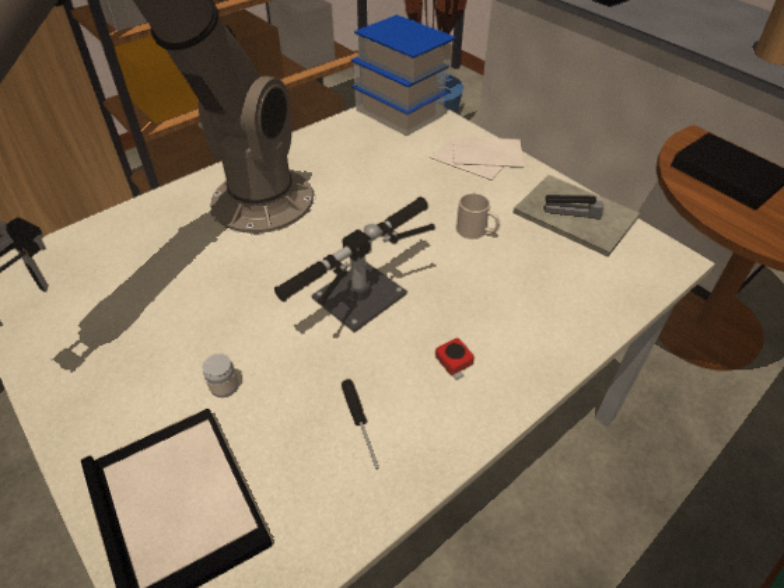

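View pics/top0.png

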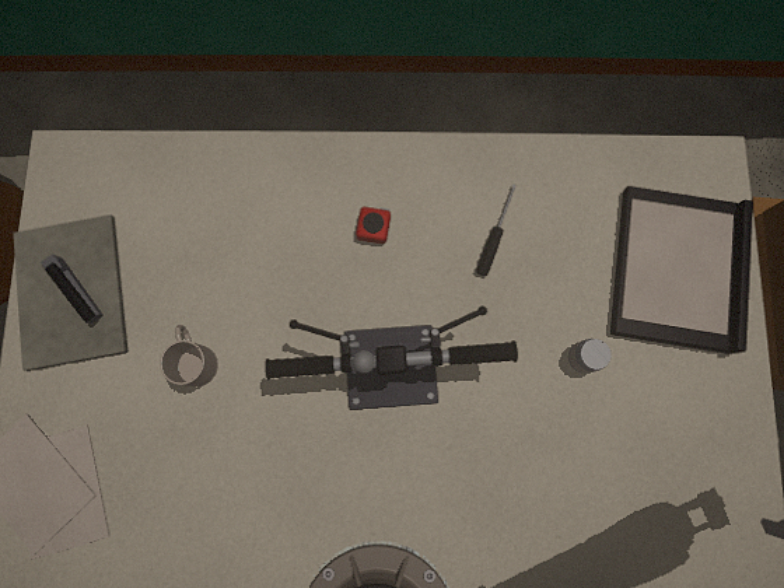

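Both views show the handlebar yawed slightly. In the top view the bar ends are at about (266,367) and (517,351), and the lever tips at (293,324) on the left and (483,310) on the right. In the scene view the left tip is at about (432,228) and the right tip at about (337,335). I'll enlarge both.

```bash
python3 - <<'E'
import cv2,numpy as np
t=np.load("top.npy")[205:300,180:380]; s=np.load("scene.npy")[130:250,190:320]
t=cv2.resize(cv2.convertScaleAbs(t,alpha=1.5),None,fx=4,fy=4,interpolation=cv2.INTER_CUBIC); s=cv2.resize(cv2.convertScaleAbs(s,alpha=1.5),None,fx=5,fy=5,interpolation=cv2.INTER_CUBIC)
cv2.imwrite("pics/t1.png",t);cv2.imwrite("pics/s1.png",s)
E
```

```text
(no output)
```

View pics/t1.png

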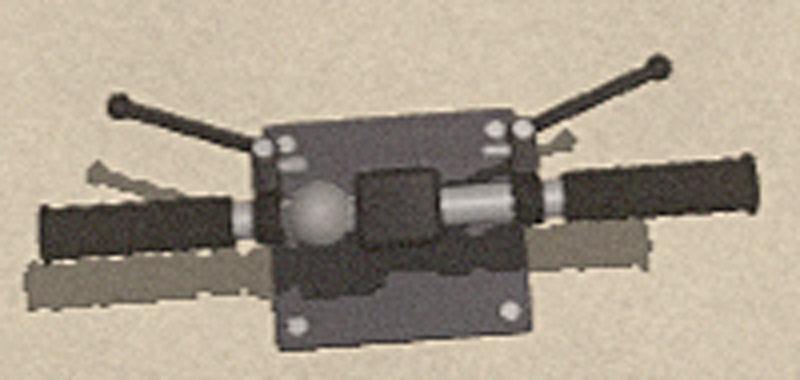

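View pics/s1.png

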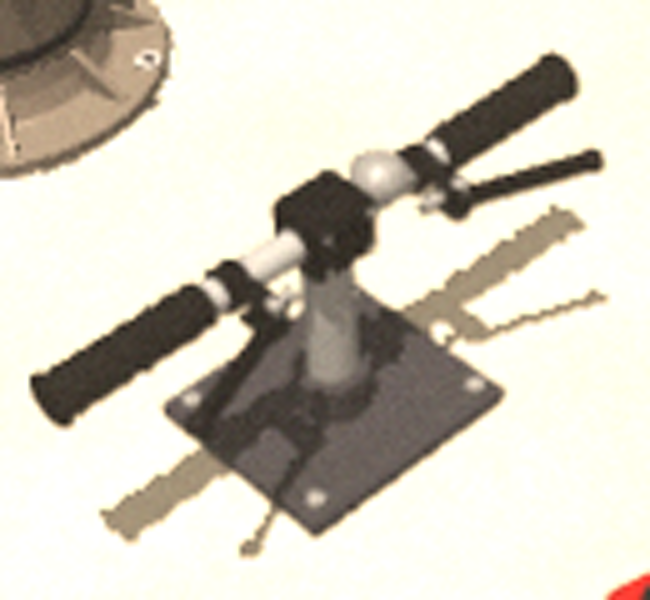

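Top crop: bar ends are at (40,233) and (758,184), tips at (118,106) and (659,67), pivots at (263,148) and (523,128). Scene crop: left tip at (593,160), right tip at about (200,420), bar ends at about (558,80) and (50,398).

```bash
cat >h.py <<'E'
import numpy as np,cv2
from workcell import *
def ray(n,u):
    c=get_calibration(n);p=cv2.undistortPoints(np.array([[u]],float),c["camera_matrix"],np.array(c["dist_coeffs"]))[0,0]
    E=np.array(c["extrinsics"]);d=E[:3,:3]@[p[0],p[1],1];return E[:3,3],d/np.linalg.norm(d)
def onz(n,u,z):
    o,d=ray(n,u);return o+d*(z-o[2])/d[2]
def tri(a,b):
    (o1,d1),(o2,d2)=ray("top",a),ray("scene",b)
    s=np.linalg.lstsq(np.c_[d1,-d2],o2-o1,rcond=None)[0];p,q=o1+s[0]*d1,o2+s[1]*d2
    return (p+q)/2,np.linalg.norm(p-q)
E
python3 - <<'E'
from h import *
np.set_printoptions(precision=1,suppress=True)
T=lambda x,y:(x/4+180-.4,y/4+205-.4); S=lambda x,y:(x/5+190-.4,y/5+130-.4)
for n,a,b in [("endL",(40,233),(560,78)),("endR",(758,184),(50,398)),("tipL",(118,106),(593,160)),("tipR",(659,67),(200,420)),("pivL",(263,148),(457,195)),("pivR",(523,128),(270,315))]:
    print(n,*tri(T(*a),S(*b)),onz("top",T(*a),160))
L,R=onz("top",T(40,233),160),onz("top",T(758,184),160);m=(L+R)/2;d=(L-R)[:2]
print(m,np.linalg.norm(d),np.degrees(np.arctan2(-d[0],d[1])))
u=d/np.linalg.norm(d); f=np.array([u[1],-u[0]])
for n,p in [("tipL",(118,106)),("tipR",(659,67)),("pivL",(263,148)),("pivR",(523,128))]:
  for z in(140,150,160):
    q=onz("top",T(*p),z)[:2]-m[:2];print(n,z,q@f,q@u)
for n,z,p in [("mug",90,(187,362)),("tin",75,(594,355)),("tape",34,(373,224)),("sd",15,(482,272)),("sdt",10,(514,186))]:
    print(n,onz("top",(p[0]/1.4,p[1]/1.4),z))
E
```

```text
endL [444.2 191.  159.5] 0.7346523905770531 [443.9 190.6 160. ]
endR [ 479.6 -223.1  164.8] 5.564487347692641 [ 478.6 -226.5  160. ]
tipL [519.6 149.3 161. ] 2.4791998946745437 [519.  148.4 160. ]
tipR [ 546.9 -168.   164.6] 3.0622593353567638 [ 546.8 -170.1  160. ]
pivL [494.8  61.6 164.6] 0.6532877971607961 [495.5  62.2 160. ]
pivR [508.4 -89.6 167.1] 0.5764756468675644 [509.5 -89.9 160. ]
[461.3 -18.  160. ] 418.56606166627716 4.758440500156034
tipL 140 74.38235302369554 164.00292945407168
tipL 150 72.86595014434269 162.50116408463026
tipL 160 71.34954726498984 160.99939871518885
tipR 140 75.68667032610561 -162.04672148138397
tipR 150 74.1574923266463 -160.35499747238632
tipR 160 72.62831432718713 -158.66327346338872
pivL 140 43.177828049177315 78.36741639625603
pivL 150 41.967057513792504 77.70440702787977
pivL 160 40.756286978407694 77.0413976595035
pivR 140 44.541099042879004 -77.38841530609781
pivR 150 43.3169759661686 -76.52587605712603
pivR 160 42.092852889458186 -75.66333680815423
mug [456.6 346.3  90. ]
tin [ 481.4 -383.7   75. ]
tape [734.9  20.4  34. ]
sd [ 645.9 -193.7   15. ]
sdt [ 826.3 -262.3   10. ]
```

Levers lie at about z = 160 mm. The post is near (461,-18) with a yaw of 4.8°, and the levers rest about 20° out. I'll close the fingers, go round the far side and approach the left lever.

```bash
python3 -m creep '0 1.5 1.2 1 0 0 -1; 0 5 4 2 0 0 -3; 0 9 7 3 0 0 -5; 0 13 10 4 0 0 -8; 0 17 13 4 0 0 -11; 0 21 16 4 0 0 -13; 0 25 19.5 4 0 0 -15; 0 28 22 4 0 0 -15' 20
python3 -m creep '0 1 3.7 0 0 0 0; 0 2 8 0 0 0 0; 0 3 12.5 0 0 0 0; 0 4 17 0 0 0 0; 0 5 21.5 0 0 0 0; 0 6 26 0 0 0 0; 0 7.5 31 0 0 0 0; 0 8.6 35 0 0 0 0'
python3 -m creep '0 0 4 0 0 0 0; 0 0 8 0 0 0 0; 0 -1 11 0 0 0 0; 0 -2 14 0 0 0 0; 0 -3 16 0 0 0 0; 0 -3 17.5 0 0 0 0; 0 -3 18 0 0 0 0; 0 -3 18 0 0 0 0'
python3 - <<'E'
from h import *
s=read_state();print(s);im=get_image("wrist")[:,:,::-1];cv2.imwrite("pics/w1.png",cv2.convertScaleAbs(im,alpha=1.3))
E
```

```text
t: 0.9
tool_pos: [516.2, -410.8, 444.4]
orientation: [-3.138, -0.145, 0.0]
force: [1.0, -0.5, 0.7]
grip_width: 33.5
grip_force: 0.0
t: 1.7
tool_pos: [600.6, -60.4, 444.6]
orientation: [-3.138, -0.147, 0.0]
force: [1.4, 0.2, 0.4]
grip_width: 0.6
grip_force: 0.0
t: 2.5
tool_pos: [570.9, 117.0, 444.5]
orientation: [3.138, 0.146, -0.0]
force: [0.3, -0.2, 0.2]
grip_width: 0.5
grip_force: 0.0
{'t': 2.5, 'joints': array([-0.09652489,  0.25602063, -0.25969728,  1.75764817,  0.07169435,
        1.137239  , -1.85594324]), 'joint_vel': array([ 1.81711761e-02, -2.60056647e-03,  1.84493824e-02,  4.57064943e-03,
        8.89342339e-04, -7.73993484e-05,  1.28204747e-02]), 'joint_efforts': array([-1.72647100e+00, -7.56389165e+01, -3.13278101e+00, -4.61071229e+01,
       -4.87523444e-02, -8.05302383e-02, -3.84965977e-01]), 'tool_pos': array([570.92137356, 117.04206483, 444.50043716]), 'orientation': array([ 3.13817771e+00,  1.46245688e-01, -1.62163800e-04]), 'force': array([ 0.34213803, -0.21261985,  0.24469591]), 'torque': array([ 0.02441163, -0.03068111, -0.02729883]), 'grip_force': 0.0, 'grip_width': 0.46567009331975256}
```

View pics/w1.png

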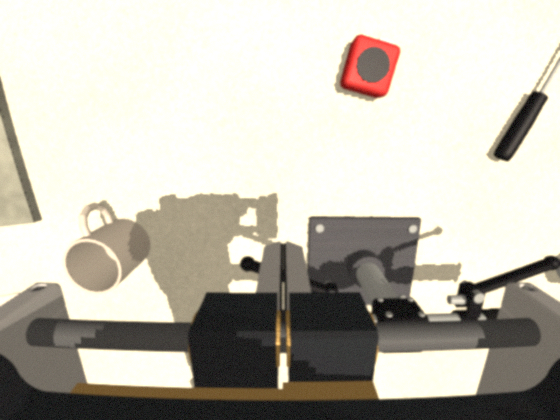

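The fingers are closed and stand on the far side of the left lever, whose ball tip is at about (247,265). Next I descend.

```bash
python3 -m creep '0 0 0 -1 0 0 0; 0 0 0 -2.5 0 0 0; 0 0 0 -4.5 0 0 0; 0 0 .2 -6.5 0 0 0; 0 0 .2 -8.5 0 0 0; 0 0 .2 -9.8 0 0 0; 0 0 .2 -10.6 0 0 0; 0 0 .2 -10.6 0 0 0'
python3 -m creep '0 -.5 0 0 0 0 0; 0 -1 0 0 0 0 0; 0 -1.5 0 0 0 0 0; 0 -2 0 0 0 0 0; 0 -2.5 0 0 0 0 0; 0 -3 0 0 0 0 0; 0 -3.3 0 0 0 0 0; 0 -3.3 0 0 0 0 0'
python3 - <<'E'
from h import *
im=get_image("scene")[110:250,180:340,::-1];cv2.imwrite("pics/s2.png",cv2.resize(cv2.convertScaleAbs(im,alpha=1.4),None,fx=4,fy=4,interpolation=cv2.INTER_CUBIC))
E
```

```text
t: 3.35
tool_pos: [570.3, 118.7, 337.5]
orientation: [3.138, 0.145, -0.003]
force: [-0.5, -0.7, 0.0]
grip_width: 0.2
grip_force: 0.0
t: 4.15
tool_pos: [537.1, 119.1, 338.8]
orientation: [-3.138, -0.146, -0.0]
force: [0.9, 0.2, -0.4]
grip_width: 0.1
grip_force: 0.0
```

View pics/s2.png

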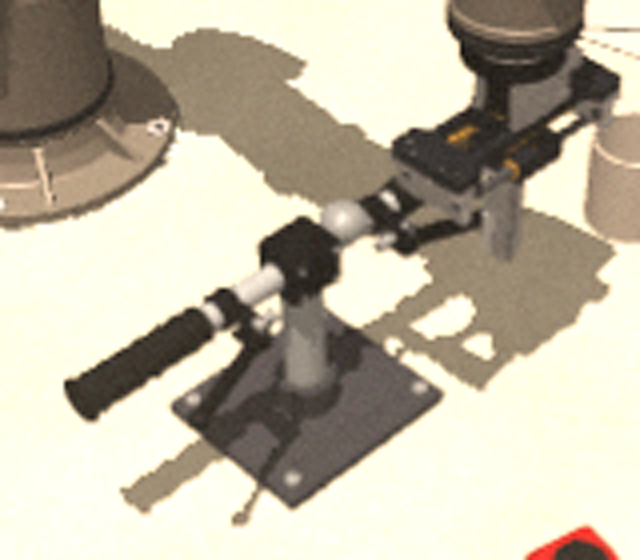

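The fingers, at about (503,235), hang just outside the left lever and cross it. The gripper body is well above the bar, so I'll press.

```bash
python3 -m creep '0 -.3 0 0 0 0 0; 0 -.6 0 0 0 0 0; 0 -.9 0 0 0 0 0; 0 -1.2 0 0 0 0 0; 0 -1.5 0 0 0 0 0; 0 -1.8 0 0 0 0 0; 0 -1.8 0 0 0 0 0; 0 -1.8 0 0 0 0 0'
python3 -m creep '0 -.1 0 0 0 0 0; 0 -.2 0 0 0 0 0; 0 -.3 0 0 0 0 0; 0 -.4 0 0 0 0 0; 0 -.5 0 0 0 0 0; 0 -.6 0 0 0 0 0; 0 -.6 0 0 0 0 0; 0 -.6 0 0 0 0 0'
```

```text
t: 5.0
tool_pos: [519.6, 119.3, 339.0]
orientation: [-3.138, -0.146, -0.002]
force: [3.9, 2.7, -0.3]
grip_width: 0.5
grip_force: 2.0
t: 5.8
tool_pos: [513.7, 119.5, 339.0]
orientation: [-3.137, -0.146, -0.002]
force: [5.4, 5.4, -2.2]
grip_width: 0.5
grip_force: 2.6
```

```bash
python3 -m creep '0 -.1 0 0 0 0 0; 0 -.2 0 0 0 0 0; 0 -.3 0 0 0 0 0; 0 -.4 0 0 0 0 0; 0 -.4 0 0 0 0 0; 0 -.4 0 0 0 0 0; 0 -.4 0 0 0 0 0; 0 -.4 0 0 0 0 0'
python3 -m creep '0 -.1 0 0 0 0 0; 0 -.1 0 0 0 0 0; 0 -.2 0 0 0 0 0; 0 -.2 0 0 0 0 0; 0 -.2 0 0 0 0 0; 0 -.2 0 0 0 0 0; 0 -.2 0 0 0 0 0; 0 -.2 0 0 0 0 0'
```

```text
t: 6.6
tool_pos: [509.8, 119.7, 339.1]
orientation: [-3.137, -0.147, -0.003]
force: [5.4, 5.7, -1.1]
grip_width: 0.6
grip_force: 2.9
t: 7.4
tool_pos: [508.6, 119.6, 339.2]
orientation: [-3.137, -0.146, -0.006]
force: [13.5, 5.9, -6.2]
grip_width: 0.4
grip_force: 6.7
```

Force has jumped, so the lever is at its stop. I'll add a small margin and hold.

```bash
python3 -m creep '0 -.05 0 0 0 0 0; 0 -.1 0 0 0 0 0; 0 -.1 0 0 0 0 0; 0 -.1 0 0 0 0 0; 0 -.1 0 0 0 0 0; 0 -.1 0 0 0 0 0; 0 -.1 0 0 0 0 0; 0 -.1 0 0 0 0 0'
python3 - <<'E'
from h import *
im=get_image("top")[195:290,170:370,::-1];cv2.imwrite("pics/t2.png",cv2.resize(cv2.convertScaleAbs(im,alpha=1.5),None,fx=4,fy=4,interpolation=cv2.INTER_CUBIC))
E
```

```text
t: 8.2
tool_pos: [508.0, 119.6, 339.4]
orientation: [-3.136, -0.146, -0.008]
force: [17.9, 5.7, -9.9]
grip_width: 0.7
grip_force: 9.1
```

View pics/t2.png

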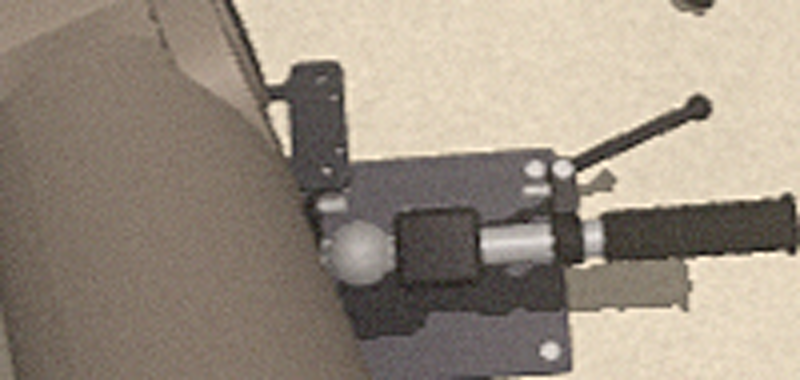

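The arm hides the left lever in this view; the right one is still out, with its tip at (700,106). I'll check with the wrist camera.

```bash
python3 - <<'E'
from h import *
s=read_state();print(s["tool_pos"],s["force"]);im=get_image("wrist")[200:340,140:420,::-1];cv2.imwrite("pics/w2.png",cv2.resize(cv2.convertScaleAbs(im,alpha=1.6),None,fx=2.8,fy=2.8,interpolation=cv2.INTER_CUBIC))
E
```

```text
[508.05108354 119.5699521  339.38253083] [ 18.26867371   7.00349034 -10.04830994]
```

View pics/w2.png

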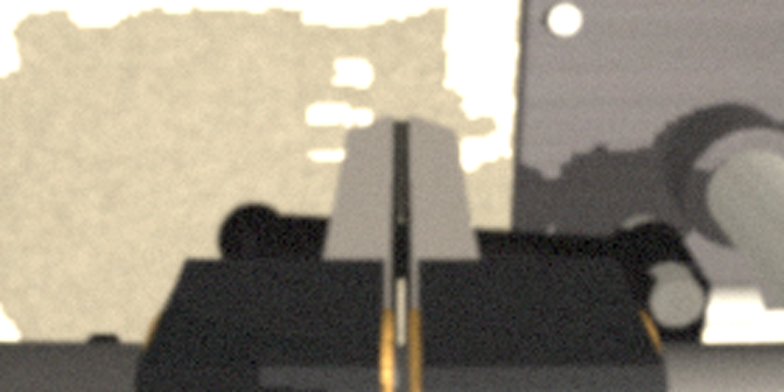

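The blade is nearly parallel to the bar, pointing out by about 4–5° as expected at the stop. I'll release it and move across at the same height, in front of the levers.

```bash
python3 -m creep '0 .5 0 0 0 0 0; 0 1 0 0 0 0 0; 0 2 0 0 0 0 0; 0 3 0 0 0 0 0; 0 4.5 0 0 0 0 0; 0 6 0 0 0 0 0; 0 7.5 0 0 0 0 0; 0 8.5 0 0 0 0 0'
python3 -m creep '0 0 -2 0 0 0 0; 0 0 -6 0 0 0 0; 0 0 -10 0 0 0 0; 0 0 -14 0 0 0 0; 0 0 -18 0 0 0 0; 0 0 -22 0 0 0 0; 0 0 -25 0 0 0 0; 0 0 -26.5 0 0 0 0'
python3 -m creep '0 -.5 0 0 0 0 0; 0 -1.2 0 0 0 0 0; 0 -2 0 0 0 0 0; 0 -2.5 0 0 0 0 0; 0 -3 0 0 0 0 0; 0 -3.2 0 0 0 0 0; 0 -3.2 0 0 0 0 0; 0 -3.2 0 0 0 0 0'
python3 - <<'E'
from h import *
s=read_state();print(s["tool_pos"],s["force"]);im=get_image("wrist")[200:340,140:420,::-1];cv2.imwrite("pics/w3.png",cv2.resize(cv2.convertScaleAbs(im,alpha=1.6),None,fx=2.8,fy=2.8,interpolation=cv2.INTER_CUBIC))
E
```

```text
t: 9.1
tool_pos: [592.5, 119.0, 338.2]
orientation: [-3.138, -0.146, 0.001]
force: [0.4, 0.4, -0.2]
grip_width: 0.4
grip_force: 0.0
t: 9.9
tool_pos: [591.1, -149.0, 338.4]
orientation: [3.138, 0.141, -0.001]
force: [0.2, 0.4, -0.1]
grip_width: 0.2
grip_force: 0.0
t: 10.7
tool_pos: [559.6, -145.8, 338.8]
orientation: [-3.138, -0.146, -0.0]
force: [-0.3, -0.2, -0.5]
grip_width: 0.1
grip_force: 0.0
[ 559.62501271 -145.82775399  338.76721751] [-0.33301131 -0.15292966 -0.54958024]
```

View pics/w3.png

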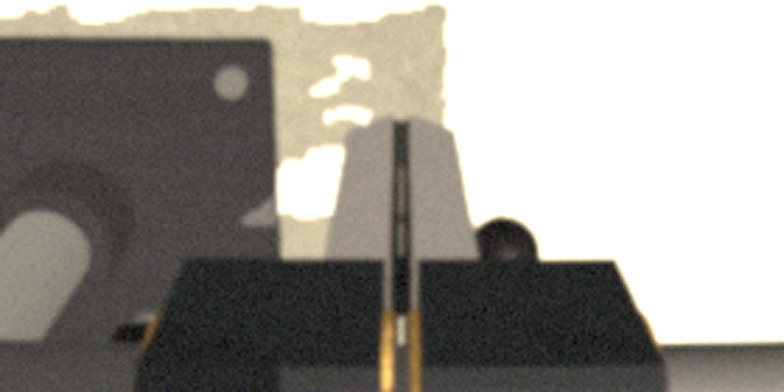

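The fingers stand just outside the right lever, with its ball tip at (507,238). I'll shift slightly inward and press.

```bash
python3 -m creep '0 0 .3 0 0 0 0; 0 -.3 .5 0 0 0 0; 0 -.7 .5 0 0 0 0; 0 -1.1 .5 0 0 0 0; 0 -1.5 .5 0 0 0 0; 0 -1.9 .5 0 0 0 0; 0 -2.2 .5 0 0 0 0; 0 -2.2 .5 0 0 0 0'
python3 -m creep '0 -.1 0 0 0 0 0; 0 -.2 0 0 0 0 0; 0 -.3 0 0 0 0 0; 0 -.4 0 0 0 0 0; 0 -.5 0 0 0 0 0; 0 -.6 0 0 0 0 0; 0 -.6 0 0 0 0 0; 0 -.6 0 0 0 0 0'
python3 -m creep '0 -.1 0 0 0 0 0; 0 -.2 0 0 0 0 0; 0 -.3 0 0 0 0 0; 0 -.3 0 0 0 0 0; 0 -.3 0 0 0 0 0; 0 -.3 0 0 0 0 0; 0 -.3 0 0 0 0 0; 0 -.3 0 0 0 0 0'
```

```text
t: 11.55
tool_pos: [537.4, -141.3, 339.1]
orientation: [3.138, 0.145, 0.003]
force: [6.0, -3.2, -1.0]
grip_width: 0.4
grip_force: 2.4
t: 12.35
tool_pos: [531.8, -141.5, 339.2]
orientation: [3.137, 0.145, 0.004]
force: [7.3, -3.1, -1.2]
grip_width: 0.4
grip_force: 3.0
t: 13.15
tool_pos: [528.9, -141.6, 339.2]
orientation: [3.137, 0.145, 0.004]
force: [8.3, -5.0, -0.9]
grip_width: 0.7
grip_force: 3.4
```

```bash
python3 -m creep '0 -.1 0 0 0 0 0; 0 -.2 0 0 0 0 0; 0 -.2 0 0 0 0 0; 0 -.2 0 0 0 0 0; 0 -.2 0 0 0 0 0; 0 -.2 0 0 0 0 0; 0 -.2 0 0 0 0 0; 0 -.2 0 0 0 0 0'
python3 -m creep '0 -.1 0 0 0 0 0; 0 -.1 0 0 0 0 0; 0 -.1 0 0 0 0 0; 0 -.1 0 0 0 0 0; 0 -.1 0 0 0 0 0; 0 -.1 0 0 0 0 0; 0 -.1 0 0 0 0 0; 0 -.1 0 0 0 0 0'
```

```text
t: 13.95
tool_pos: [527.0, -141.7, 339.3]
orientation: [3.137, 0.145, 0.004]
force: [8.0, -5.2, -1.1]
grip_width: 0.5
grip_force: 3.8
t: 14.75
tool_pos: [526.2, -141.8, 339.4]
orientation: [3.137, 0.145, 0.006]
force: [11.4, -5.0, -4.3]
grip_width: 0.5
grip_force: 4.9
```

The stop is being reached, so I'll add a little more and hold.

```bash
python3 -m creep '0 -.05 0 0 0 0 0; 0 -.1 0 0 0 0 0; 0 -.15 0 0 0 0 0; 0 -.15 0 0 0 0 0; 0 -.15 0 0 0 0 0; 0 -.15 0 0 0 0 0; 0 -.15 0 0 0 0 0; 0 -.15 0 0 0 0 0'
python3 - <<'E'
from h import *
im=get_image("wrist")[200:340,140:420,::-1];cv2.imwrite("pics/w4.png",cv2.resize(cv2.convertScaleAbs(im,alpha=1.6),None,fx=2.8,fy=2.8,interpolation=cv2.INTER_CUBIC))
E
```

```text
t: 15.55
tool_pos: [525.5, -141.8, 339.5]
orientation: [3.137, 0.145, 0.009]
force: [17.8, -7.4, -9.4]
grip_width: 0.4
grip_force: 8.9
```

View pics/w4.png

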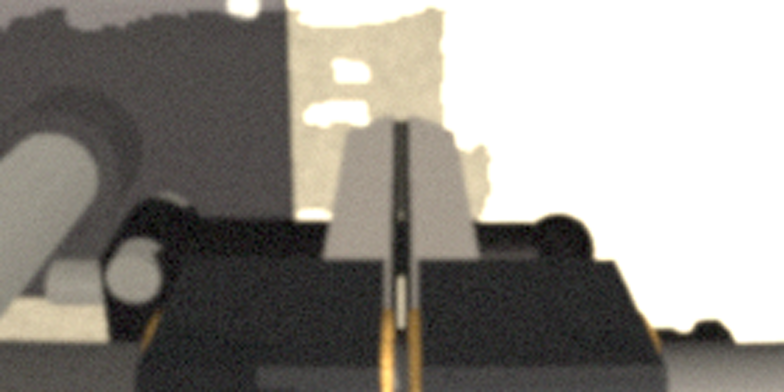

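The right blade is parallel to the bar, with its tip at (563,240), and the force is well above the spring's, so it is at its stop. I'll hold a moment more, release, then back off and up.

```bash
python3 -m creep '0 0 0 0 0 0 0; 0 0 0 0 0 0 0; 0 0 0 0 0 0 0; 0 .6 0 0 0 0 0; 0 1.5 0 0 0 0 0; 0 3 0 0 0 0 0; 0 4.5 0 0 0 0 0; 0 6 0 0 0 0 0'
python3 -m creep '0 1 0 1 0 0 0; 0 2 0 3 0 0 0; 0 2 0 5 0 0 0; 0 2 0 7 0 0 0; 0 2 0 9 0 0 0; 0 2 0 11 0 0 0; 0 2 0 12 0 0 0; 0 2 0 12 0 0 0'
python3 -m creep '0 0 0 0 0 0 0; 0 0 0 0 0 0 0; 0 0 0 0 0 0 0; 0 0 0 0 0 0 0; 0 0 0 0 0 0 0; 0 0 0 0 0 0 0; 0 0 0 0 0 0 0; 0 0 0 0 0 0 0'
python3 -c "
from workcell import *
print(finish_job())"
```

```text
t: 16.4
tool_pos: [584.0, -141.0, 338.6]
orientation: [-3.138, -0.146, 0.001]
force: [0.3, 0.4, 0.4]
grip_width: 0.7
grip_force: 0.0
t: 17.2
tool_pos: [603.9, -141.0, 459.7]
orientation: [3.138, 0.146, 0.003]
force: [0.8, -0.2, -0.7]
grip_width: 0.2
grip_force: 0.0
t: 18.0
tool_pos: [604.0, -140.9, 458.7]
orientation: [-3.138, -0.146, -0.0]
force: [0.4, 0.3, 0.8]
grip_width: 0.6
grip_force: 0.0
the job is handed in; nothing more can be done
None
```

I pressed the left lever and then the right to their stops with the outside of the closed fingers, held each for about a second at roughly 18 N, and let go; the arm ended clear and the job is handed in, but I took no picture of either lever after its release and no verdict came back.

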